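# Zero the router-lift dial and back it off four clicks

## Robot

A 6-joint arm with a two-finger parallel gripper is mounted at the origin on the work surface. World frame = base frame: x ahead of the robot, y to its left, z up, the work surface at z = 0. Lengths are in mm, angles in rad, forces in N, time in s.
With the tool pointing down it reaches from about 350 to 775 mm from the base axis. Payload 7.3 kg.
Tool frame: the origin (TCP) lies midway between the tips of the shut fingers; the grasp point (between the pads) lies 19 mm behind it (bot.tcp_to_grasp is the distance from the TCP to the grasp point, in mm); z points along the fingers, y is the line along which they close (so a half turn about z gives the same grasp; the last joint's range is limited). The gripper opens to 92 mm and grips with 3 to 60 N. Pads are 19 mm wide; open, the fingers measure 130 mm over their backs; the gripper's body (75 mm by 190 mm) begins 47 mm behind the grasp point.
Start: joints at [1.188, 0.342, 1.524, -0, 1.275, -0.146], TCP at [123.145, 510.373, 226.741] pointing down, gripper open.
Joint ranges: [-2.53, 2.53], [-0.77, 2.02], [0.04, 2.7], [-1, 4.14], [0.28, 2.66], [-3.11, 3.11]. Speed limits (rad/s): [2.57, 2.57, 3.14, 3.14, 3.14, 3.14].

## Interface

Orientations are given as [roll, pitch, yaw] about the fixed x, y, z axes, in that order (R = Rz(yaw) Ry(pitch) Rx(roll)).
In Python, from plant import bot, viewer gives the robot as it stands. The module is installed in compiled form; this text tells all that it offers.
- The arm moves only by the shell command python3 -m handwheel 'ROWS'. ROWS is text: rows parted by semicolons, each of 7 numbers parted by spaces: the shift along the tool's x, y, z scaled (see below), then the turn, a rotation vector about the tool's x, y, z scaled (see below), then the opening, from -1 (shut) to 1 (fully open), so that 0 is half open. In form: tx ty tz rx ry rz gripper; .... A call has 1 to 8 rows; each row is the pose to reach, as a shift and turn from the pose commanded when the call began, along the tool's axes at that moment, turning the shorter way round; what a row does not reach only later rows make up. The controller multiplies each number of a shift by 10 cm and each number of a turn by pi rad. A row lasts 1/12 s, in which the tool goes at most 41.7 mm and 7.16 degrees, less where a joint would pass 70% of its speed; a pose out of reach is approached as far as the arm can. A call with a number of a shift or a turn outside -1 to 1 is refused whole. A call with a gripper value outside its range is refused whole. The fingers move at their own pace and stop on an object; the grip force is fixed at half the most. Time passes only in rows, so rows that repeat a pose let the fingers close. It gives the time, the measured TCP pose, the force, the opening and the grip force at its end, in the units of the state.
- bot.get_obs(): the state, without advancing time (a new reading comes with each control period).
- viewer.capture(name): name is "scene" or "top"; returns a dict with "frame" (420x560x3 uint8, red, green, blue), "fov_y" (degrees; the focal length in pixels is half the picture's height over the tangent of half this angle, whatever the lens; pixels are square), "cx", "cy" (the principal point, pixels), "dist_coeffs" ([k1, k2, p1, p2, k3] as OpenCV has them; the pictures are not rectified), "T" (4x4, takes a point from camera to world coordinates). Camera axes: x right, y down, z forward; pixel columns grow to the right and rows downward; lengths in mm; the calibration is good to about 2 mm. A picture is of the moment at which its call begins. There is no depth.
- bot.close_job(): hands the job in; it is judged then, once.
Trained networks look in a picture, given as the dict that the camera call returned (one of the last four; its "shot" number tells which), for a name from the list of things; names that differ only in an ending like _2 or _b are one class to them, and where a whole thing is asked for, a point or a joint stands for the part that bears it (a point fixed in the world has none). Each returns a list of dicts, best first, with "score" (0 to 1); they miss things now and then, are a little off and sometimes report something else, mostly with a low value. They report only what shows in the picture. A call takes as long as a camera call.
- viewer.recognise(target, picture): "centre" ([column, row] in pixels, amid what is visible of it).
- viewer.cut_out(target, picture): "pixels" (420x560 bool, what is visible of it) and "centre" ([column, row] in pixels, amid what is visible of it).
The state is a dict: "time": time; "joint_positions": joint angles; "dq": joint speeds; "tau": joint torques, N m; "tool_pos": TCP position; "tcp_rot": TCP orientation; "contact_force": force on the tool from outside, world axes, zero at the start; "moment": the same for the moment, N m; "grip_width": finger opening in mm; "finger_force": force on a finger pad.
Only numpy, scipy, OpenCV 4.12 (cv2) and the standard library are available. Lean on these libraries where they do the work, as an engineer would, in place of code of your own. Each camera call takes 0.05 s, during which the arm holds its last target. There are 200 camera calls.

## Task

Set the bit height on the router table: turn the black click dial clockwise (seen from above) through its clicks until it comes up firmly against its hard stop, without forcing it, then turn it back exactly four clicks and let go. Leave the collet nut, wrench and push block where they are.

Things in the scene. Friction and masses are not known exactly. Their poses are not given: they have to be found in the camera images.
- base: router table fixed on the bench: plywood frame, aluminium plate, 270 mm (its x) by 380 mm (y), plate top 40 mm above the bench; origin centre of underside. Wooden fence along y at x = +101 to +123 mm, with knobs up to 94 mm above the bench. Router bit at x = +35, y = +80 mm stands up to 35 mm above the plate. The dial sits at about x = -40, y = -90 mm
- dial: black click dial, upright axis: fluted skirt 64 mm across, top 17 mm above the origin; on it a bar grip 46 mm long (its x), 16 mm wide (its y), from 17 to 53 mm above the origin, white line on top from the middle to its +x end. Origin on the axis, 44 mm above the bench, z up, turning with the dial. It starts 3 to 5 clicks anticlockwise of the hard stop; 7 is the most
- dial_grip (a point): point on the dial's axis at which to grip the bar: 42 mm above the dial's origin, 86 mm above the bench, 11 mm below the bar's top. The dial has 24 clicks a turn, 15 degrees (0.262 rad) each; a click takes about 0.1 N m, and the dial pulls itself into the nearest click when let go
- stop: floating stop pin hidden under the skirt; origin on the dial's axis. Turned clockwise, the dial meets it when their x axes line up and drags it lightly (0.04 N m) until, at a place not given, it comes up hard (a click position; 8 N m per rad) and then stays there. The dial bears on it 22 mm from the axis: firmly is over 5 N (0.11 N m besides the click), forcing over 25 N (0.55 N m)
- nut: loose steel collet nut, 34 mm across, 20 mm high, standing on the plate to the side of the dial; origin at its underside. Bystander
- wrench: loose steel wrench, 170 mm long, lying on the bench beside the router table. Bystander
- push_block: loose wooden push block 60 by 110 by 52 mm high, on the bench beside the router table. Bystander

How it is judged (in metres and radians):
On the way:
1. the dial is turned firmly against its hard stop (over 5 N on the stop for 0.1 s) (contact force between dial and stop above 5 N), for 0.1 s.
At the end, for the whole second after the job is handed in: the dial rests, released, in the fourth click back from its hard stop: 60 degrees anticlockwise of it, within about 6 degrees; nut, wrench and push block within 15 mm of where they began (angle between the x axis of dial and the x axis of stop, either way round between 0.94 and 1.15 rad and angular speed of dial below 0.1 rad/s and distance of each of nut, wrench, push_block from where it was at the start of the episode below 0.015 m); the robot touches nothing.
It fails at once if the dial is forced against its stop (over 25 N) (contact force between dial and stop above 25 N).
It fails at once if a bystander is knocked away (over 30 mm) (distance of any of nut, wrench, push_block from where it was at the start of the episode above 0.03 m).
It also fails if it takes over 70 s, if anything falls off the work surface, if the arm or the gripper's body presses on something with over 40 N, if the wrist force passes 120 N, or if a joint passes its speed limit or range.

## Working session

There is one attempt and no reset: what is moved stays moved. The work goes in short steps, Python scripts to look and compute and a shell command to move; the robot and the scene stay as the last step left them, time stands still between calls to the robot, and variables do not carry over. Pictures are saved under pics/ and viewed, at most 10 in all, crops included, and the job is handed in when it is done.

```bash
mkdir -p pics; cat > h.py <<'E'
import numpy as np, cv2
from plant import bot, viewer
def K(c):
    f=210/np.tan(np.radians(c["fov_y"])/2)
    return np.array([[f,0,c["cx"]],[0,f,c["cy"]],[0,0,1.]])
def ray(c,px,z):
    u=cv2.undistortPoints(np.array(px,float).reshape(-1,1,2),K(c),np.array(c["dist_coeffs"],float)).reshape(-1,2)
    T=np.array(c["T"]); d=np.c_[u,np.ones(len(u))]@T[:3,:3].T; o=T[:3,3]
    return o+d*((z-o[2])/d[:,2])[:,None]
E
python3 - <<'E'
from h import *
a=[]
for n in("scene","top"):
    c=viewer.capture(n); a.append(c["frame"])
    print(n,c["fov_y"],np.round(c["T"],2).tolist())
    for t,z in(("dial",85),("nut",50),("base",40),("wrench",3),("push_block",50)):
        r=viewer.recognise(t,c)
        print(t,[(x["score"],np.round(x["centre"]),np.round(ray(c,x["centre"],z)[0])) for x in r[:2]])
    cv2.imwrite(f"pics/{n}0.png",c["frame"][:,:,::-1])
print(bot.get_obs())
E
```

```text
scene 45.457929236478456 [[-0.64, 0.47, -0.61, 1285.91], [0.77, 0.39, -0.51, 636.49], [-0.0, -0.79, -0.61, 746.64], [0.0, 0.0, 0.0, 1.0]]
dial [(0.56, array([241., 166.]), array([ 539., -122.,   85.]))]
nut [(0.62, array([290., 172.]), array([444., -44.,  50.]))]
base [(0.87, array([263., 200.]), array([567., -27.,  40.])), (0.41, array([165., 166.]), array([ 619., -333.,   40.]))]
wrench [(0.81, array([360., 239.]), array([502., 211.,   3.])), (0.24, array([163., 166.]), array([ 589., -388.,    3.]))]
push_block [(0.81, array([162., 164.]), array([ 629., -332.,   50.]))]
top 43.34197582377327 [[0.02, -0.99, 0.15, 444.2], [-1.0, -0.02, -0.01, 84.64], [0.01, -0.15, -0.99, 1135.08], [0.0, 0.0, 0.0, 1.0]]
dial [(0.68, array([402., 262.]), array([ 496., -155.,   85.])), (0.41, array([341., 286.]), array([446., -34.,  85.]))]
nut [(0.53, array([341., 286.]), array([446., -37.,  50.])), (0.5, array([403., 262.]), array([ 497., -164.,   50.]))]
base [(0.69, array([348., 237.]), array([548., -53.,  40.]))]
wrench [(0.9, array([218., 261.]), array([495., 218.,   3.]))]
push_block [(0.88, array([481., 213.]), array([ 602., -325.,   50.]))]
{'time': 0.6, 'joint_positions': array([ 1.18800670e+00,  3.41966144e-01,  1.52406547e+00, -1.42538922e-05,
        1.27541626e+00, -1.46002157e-01]), 'dq': array([ 1.03893696e-03, -1.75896414e-03,  5.25243245e-05,  2.68622933e-04,
       -4.41438481e-04, -2.72180491e-04]), 'tau': array([-8.95040957e-04, -4.30916440e+01, -2.44399023e+01,  7.17955199e-02,
        4.84926172e-02,  2.62635886e-07]), 'tool_pos': array([123.14975811, 510.38203958, 226.77016795]), 'tcp_rot': array([3.14145140e+00, 3.45547456e-05, 2.90480933e+00]), 'contact_force': array([ 0.4481658 , -0.58725874, -0.59047936]), 'moment': array([0.03620613, 0.00496062, 0.04343676]), 'finger_force': 0.0, 'grip_width': 92.0767151374034}
```

View pics/top0.png

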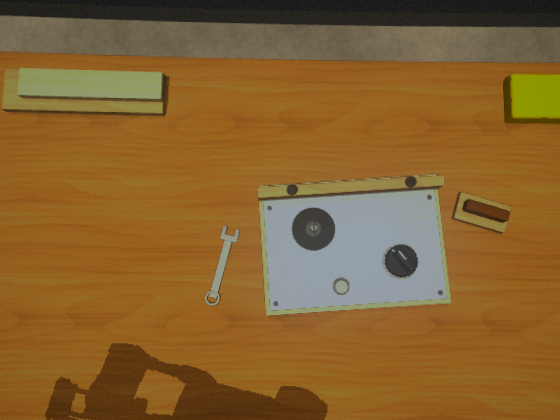

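View pics/scene0.png

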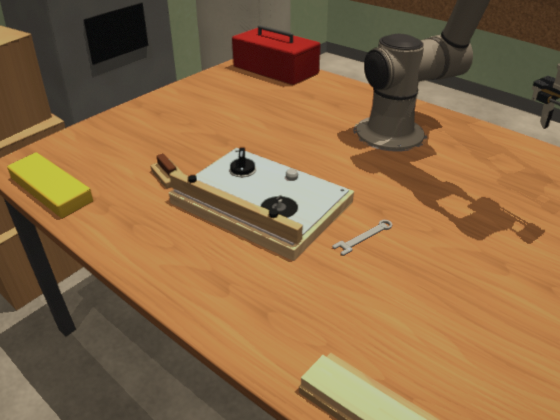

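```bash
python3 - <<'E'
from h import *
c=viewer.capture("top"); f=c["frame"]
cv2.imwrite("pics/dial1.png",cv2.resize(f[236:286,371:436],None,fx=10,fy=10,interpolation=cv2.INTER_CUBIC)[:,:,::-1])
m=cv2.imread; px=[[401,261]]
corners=[[263,200],[438,189],[450,302],[268,314]]
print(np.round(ray(c,corners,40),0).tolist())
r=viewer.cut_out("dial",c)
for x in r[:2]:
    ys,xs=np.where(x["pixels"]); print(x["score"],x["centre"],xs.min(),xs.max(),ys.min(),ys.max())
E
```

```text
[[622.0, 125.0, 40.0], [652.0, -242.0, 40.0], [419.0, -260.0, 40.0], [388.0, 109.0, 40.0]]
0.75 [399.2, 260.3] 384 418 244 277
```

View pics/dial1.png

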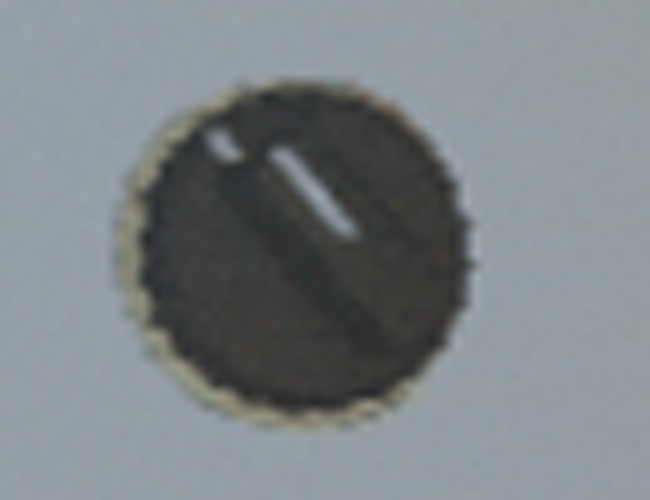

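```bash
python3 - <<'E'
from h import *
from scipy.spatial.transform import Rotation as R
c=viewer.capture("top")
e,m=ray(c,[[398.0,250.3],[405.6,259.0]],97); s=ray(c,[[401.0,260]],61)[0]
print(e,m,s, np.degrees(np.arctan2(*(e-m)[1::-1])))
c2=viewer.capture("scene"); r=viewer.cut_out("dial",c2)
f=c2["frame"]; cv2.imwrite("pics/dial2.png",cv2.resize(f[136:186,206:276],None,fx=10,fy=10,interpolation=cv2.INTER_CUBIC)[:,:,::-1])
o=bot.get_obs(); print(o["tool_pos"],o["tcp_rot"]); print(R.from_euler("xyz",o["tcp_rot"]).as_matrix().round(3))
E
```

```text
[ 517.69785865 -144.0030455    97.        ] [ 501.02019775 -158.49293282   97.        ] [ 500.79666603 -157.61753074   61.        ] 40.984768402437155
[123.13364823 510.36223351 226.72564505] [3.14154417e+00 3.72578689e-05 2.90482497e+00]
[[-0.972  0.235  0.   ]
 [ 0.235  0.972  0.   ]
 [-0.     0.    -1.   ]]
```

View pics/dial2.png

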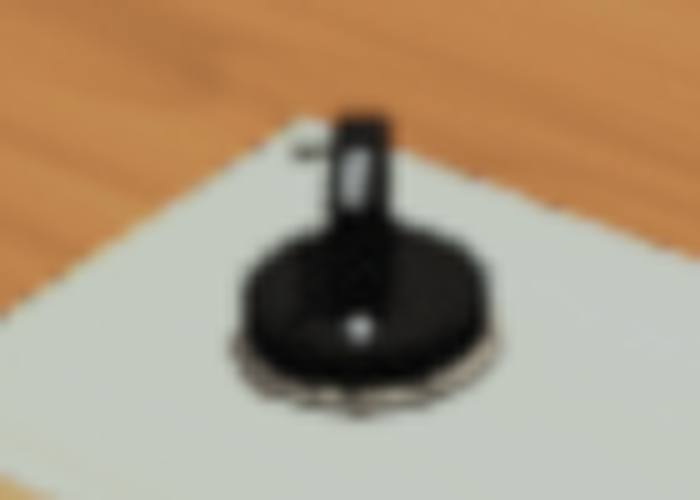

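```bash
python3 -m handwheel '-1 -1 0 0 0 0 1;-1 -1 0 0 0 0 1;-1 -1 0 0 0 0 1;-1 -1 0 0 0 0 1'; python3 -m handwheel '-1 -1 0 0 0 0 1;-1 -1 0 0 0 0 1;-1 -1 0 0 0 0 1;-1 -1 0 0 0 0 1'; python3 -m handwheel '-1 -1 0 0 0 0 1;-1 -1 0 0 0 0 1;-1 -1 0 0 0 0 1;-1 -1 0 0 0 0 1'; python3 -m handwheel '-1 -1 0 0 0 0 1;-1 -1 0 0 0 0 1;-1 -1 0 0 0 0 1;-1 -1 0 0 0 0 1'
```

```text
time: 1.18
tool_pos: [198.0, 386.3, 226.6]
tcp_rot: [-3.14, 0.001, 2.904]
contact_force: [0.3, 1.2, 0.3]
grip_width: 92.0
finger_force: 0.0
time: 1.52
tool_pos: [272.1, 265.8, 226.9]
tcp_rot: [-3.141, 0.001, 2.903]
contact_force: [-0.6, 0.1, -0.8]
grip_width: 91.7
finger_force: 0.0
time: 1.85
tool_pos: [346.4, 145.0, 227.0]
tcp_rot: [-3.141, 0.002, 2.902]
contact_force: [0.9, 1.1, 0.8]
grip_width: 91.8
finger_force: 0.0
time: 2.18
tool_pos: [420.5, 23.8, 226.9]
tcp_rot: [-3.141, 0.002, 2.902]
contact_force: [0.3, -0.2, -0.8]
grip_width: 91.8
finger_force: 0.0
```

```bash
python3 -m handwheel '-1 -1 0 0 0 0 1;-1 -1 0 0 0 0 1;-1 -1 0 0 0 0 1;-1 -1 0 0 0 0 1'; python3 -m handwheel '-0.24 -0.61 0 0 0 0.29 1;-0.24 -0.61 0 0 0 0.29 1;-0.24 -0.61 0 0 0 0.29 1;-0.24 -0.61 0 0 0 0.29 1;-0.24 -0.61 0 0 0 0.29 1;-0.24 -0.61 0 0 0 0.29 1;-0.24 -0.61 0 0 0 0.29 1;-0.24 -0.61 0 0 0 0.29 1';  python3 -m handwheel '0 0 0 0 0 0.29 1;0 0 0 0 0 0.29 1;0 0 0 0 0 0.29 1;0 0 0 0 0 0.29 1;0 0 0 0 0 0.29 1;0 0 0 0 0 0.29 1;0 0 0 0 0 0.29 1;0 0 0 0 0 0.29 1';  python3 -m handwheel '0 0 0 0 0 0.117 1;0 0 0 0 0 0.117 1;0 0 0 0 0 0.117 1;0 0 0 0 0 0.117 1;0 0 0 0 0 0.117 1'
python3 - <<'E'
from h import *
o=bot.get_obs(); print(o["tool_pos"],o["tcp_rot"],np.degrees(o["tcp_rot"][2]),o["joint_positions"],o["moment"],o["contact_force"])
E
```

```text
time: 2.52
tool_pos: [494.0, -97.3, 226.6]
tcp_rot: [-3.14, 0.002, 2.902]
contact_force: [-1.1, -0.5, -0.3]
grip_width: 91.5
finger_force: 0.0
time: 3.18
tool_pos: [500.9, -158.0, 226.7]
tcp_rot: [3.141, -0.0, 1.987]
contact_force: [0.4, 0.4, -0.4]
grip_width: 91.4
finger_force: 0.0
time: 3.85
tool_pos: [500.9, -157.9, 226.7]
tcp_rot: [3.142, -0.0, 1.076]
contact_force: [0.3, -0.8, -0.1]
grip_width: 91.6
finger_force: 0.0
time: 4.27
tool_pos: [500.9, -157.9, 226.7]
tcp_rot: [-3.142, -0.0, 0.719]
contact_force: [0.5, -0.4, -1.2]
grip_width: 91.7
finger_force: 0.0
[ 500.90467037 -157.8880425   226.68213834] [-3.14150851e+00 -5.01772079e-05  7.18686712e-01] 41.17771539499784 [-4.51383015e-01  3.42456744e-01  1.52358829e+00  8.25998467e-05
  1.27560553e+00  4.00702565e-01] [-0.10158455  0.0979352  -0.00322915] [ 0.50202753 -0.3520896  -1.18676497]
```

```bash
python3 -m handwheel '0 0 1 0 0 0 1;0 0 1 0 0 0 1;0 0 1 0 0 0 1;0 0 1 0 0 0 1'
python3 - <<'E'
from h import *
c2=viewer.capture("scene")
f=c2["frame"]; cv2.imwrite("pics/app.png",cv2.resize(f[80:200,180:330],None,fx=5,fy=5,interpolation=cv2.INTER_CUBIC)[:,:,::-1])
E
```

```text
time: 4.6
tool_pos: [498.3, -156.7, 122.6]
tcp_rot: [-3.134, 0.003, 0.718]
contact_force: [-0.3, 0.5, -0.2]
grip_width: 91.5
finger_force: 0.0
```

View pics/app.png

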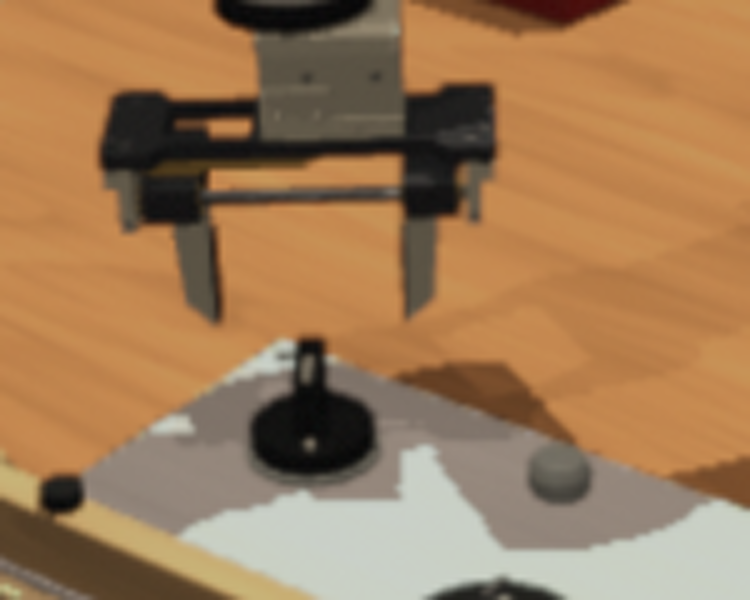

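The fingers (tips at crop columns 215 and 410, middle 313) straddle the bar (crop column 311); the nut is well clear at the right (560, 470). I'll descend and close.

```bash
python3 -m handwheel '0 0 0.3 0 0 0 1;0 0 0.5 0 0 0 1;0 0 0.58 0 0 0 1;0 0 0.58 0 0 0 1;0 0 0.58 0 0 0 1'; python3 -m handwheel '0 0 0 0 0 0 -0.2;0 0 0 0 0 0 -0.4;0 0 0 0 0 0 -0.6;0 0 0 0 0 0 -0.6;0 0 0 0 0 0 -0.6;0 0 0 0 0 0 -0.6'
python3 - <<'E'
from h import *
o=bot.get_obs(); print(o["tool_pos"],o["tcp_rot"],np.degrees(o["tcp_rot"][2]),o["moment"],o["contact_force"])
E
```

```text
time: 5.07
tool_pos: [501.9, -158.4, 70.2]
tcp_rot: [3.14, -0.001, 0.716]
contact_force: [-0.1, -1.0, -0.4]
grip_width: 92.2
finger_force: 0.0
time: 5.57
tool_pos: [501.0, -157.9, 68.9]
tcp_rot: [3.141, -0.0, 0.715]
contact_force: [-0.8, -0.7, -0.0]
grip_width: 56.2
finger_force: 0.0
[ 500.98017967 -157.91404187   68.90749266] [ 3.14137779e+00 -1.80730770e-04  7.15142740e-01] 40.974660765205975 [-0.11403146  0.14614191 -0.00633098] [-0.84515294 -0.65016444 -0.0195123 ]
```

```bash
python3 -m handwheel '0 0 0 0 0 0 -1;0 0 0 0 0 0 -1;0 0 0 0 0 0 -1;0 0 0 0 0 0 -1;0 0 0 0 0 0 -1;0 0 0 0 0 0 -1;0 0 0 0 0 0 -1;0 0 0 0 0 0 -1'
python3 - <<'E'
from h import *
o=bot.get_obs(); print(o["tool_pos"],o["tcp_rot"],np.degrees(o["tcp_rot"][2]),o["moment"],o["contact_force"],o["grip_width"],o["finger_force"])
E
```

```text
time: 6.23
tool_pos: [501.4, -158.4, 68.7]
tcp_rot: [3.14, -0.0, 0.715]
contact_force: [1.8, -2.4, -1.8]
grip_width: 15.5
finger_force: 30.0
[ 501.40784204 -158.37132797   68.73639225] [ 3.14030963e+00 -3.26842830e-04  7.15150299e-01] 40.97509387722506 [-0.55315739 -0.21816333  0.08301672] [ 1.84111391 -2.39551101 -1.80909331] 15.528271830086828 29.98678207397461
```

```bash
cat > m.py <<'E'
from h import *
a=[]
for i in range(4):
    viewer.capture("top"); o=bot.get_obs(); a.append(np.r_[o["moment"],o["contact_force"],np.degrees(o["tcp_rot"][2])])
a=np.array(a); print("mean",a.mean(0).round(3),"sd mz",a[:,2].std().round(3))
E
python3 m.py
python3 -m handwheel '0 0 0 0 0 0.02 -1;0 0 0 0 0 0.04 -1;0 0 0 0 0 0.04 -1;0 0 0 0 0 0.04 -1' |grep rot; python3 m.py
python3 -m handwheel '0 0 0 0 0 0.02 -1;0 0 0 0 0 0.043 -1;0 0 0 0 0 0.043 -1;0 0 0 0 0 0.043 -1'|grep rot; python3 m.py
python3 -m handwheel '0 0 0 0 0 0.02 -1;0 0 0 0 0 0.04 -1;0 0 0 0 0 0.04 -1;0 0 0 0 0 0.04 -1' |grep rot; python3 m.py
python3 -m handwheel '0 0 0 0 0 0.02 -1;0 0 0 0 0 0.043 -1;0 0 0 0 0 0.043 -1;0 0 0 0 0 0.043 -1'|grep rot; python3 m.py
```

```text
mean [-0.7   -0.338  0.052  2.972 -4.259 -2.62  40.973] sd mz 0.027
tcp_rot: [3.14, -0.001, 0.589]
mean [-0.82  -0.372 -0.082  2.931 -4.253 -3.57  33.753] sd mz 0.01
tcp_rot: [3.14, -0.001, 0.454]
mean [-8.0700e-01 -4.1100e-01  2.6000e-02  3.6120e+00 -4.6100e+00 -3.8650e+00
  2.6024e+01] sd mz 0.011
tcp_rot: [3.14, -0.001, 0.328]
mean [-0.868 -0.4   -0.069  3.267 -5.121 -4.107 18.81 ] sd mz 0.031
tcp_rot: [3.14, -0.001, 0.193]
mean [-9.3400e-01 -4.1100e-01  5.0000e-03  3.8300e+00 -5.2250e+00 -4.1610e+00
  1.1083e+01] sd mz 0.021
```

```bash
python3 -m handwheel '0 0 0 0 0 0.02 -1;0 0 0 0 0 0.04 -1;0 0 0 0 0 0.06 -1;0 0 0 0 0 0.078 -1;0 0 0 0 0 0.078 -1;0 0 0 0 0 0.078 -1'|grep rot; python3 m.py
python3 -m handwheel '0 0 0 0 0 0.006 -1;0 0 0 0 0 0.006 -1;0 0 0 0 0 0.006 -1'|grep rot; python3 m.py
```

```text
tcp_rot: [3.14, -0.002, -0.052]
mean [-0.976 -0.437 -0.011  3.326 -5.972 -4.851 -2.955] sd mz 0.038
tcp_rot: [3.14, -0.001, -0.07]
mean [-1.001 -0.416  0.039  3.035 -5.997 -4.075 -4.031] sd mz 0.029
```

```bash
python3 -m handwheel '0 0 0 0 0 0.006 -1;0 0 0 0 0 0.006 -1;0 0 0 0 0 0.006 -1'|grep rot; python3 m.py
python3 -m handwheel '0 0 0 0 0 0.006 -1;0 0 0 0 0 0.006 -1;0 0 0 0 0 0.006 -1'|grep rot; python3 m.py
```

```text
tcp_rot: [3.14, -0.002, -0.089]
mean [-0.99  -0.395  0.056  3.347 -5.665 -4.463 -5.111] sd mz 0.007
tcp_rot: [3.14, -0.002, -0.108]
mean [-9.610e-01 -4.050e-01  6.000e-03  3.272e+00 -5.983e+00 -4.440e+00
 -6.196e+00] sd mz 0.035
```

```bash
python3 -m handwheel '0 0 0 0 0 0.02 -1;0 0 0 0 0 0.04 -1;0 0 0 0 0 0.065 -1;0 0 0 0 0 0.065 -1;0 0 0 0 0 0.065 -1'|grep rot; python3 m.py
python3 -m handwheel '0 0 0 0 0 0.006 -1;0 0 0 0 0 0.006 -1;0 0 0 0 0 0.006 -1'|grep rot; python3 m.py
```

```text
tcp_rot: [3.14, -0.002, -0.312]
mean [ -1.072  -0.391   0.175   2.926  -6.158  -4.973 -17.871] sd mz 0.032
tcp_rot: [3.14, -0.002, -0.33]
mean [ -1.062  -0.402   0.313   2.969  -6.506  -4.235 -18.933] sd mz 0.02
```

```bash
python3 -m handwheel '0 0 0 0 0 0.006 -1;0 0 0 0 0 0.006 -1;0 0 0 0 0 0.006 -1'|grep rot; python3 m.py
```

```text
tcp_rot: [3.14, -0.002, -0.349]
mean [ -1.074  -0.404   0.322   2.86   -6.603  -4.314 -20.01 ] sd mz 0.017
```

Hard stop found at the fourth click (0.32 N m). Turning back 60° from the stop's click position (yaw about −17.5° → +42.5°).

```bash
python3 -m handwheel '0 0 0 0 0 -0.03 -1;0 0 0 0 0 -0.06 -1;0 0 0 0 0 -0.09 -1;0 0 0 0 0 -0.12 -1;0 0 0 0 0 -0.15 -1;0 0 0 0 0 -0.18 -1;0 0 0 0 0 -0.2 -1;0 0 0 0 0 -0.2 -1'|grep rot
python3 -m handwheel '0 0 0 0 0 -0.03 -1;0 0 0 0 0 -0.06 -1;0 0 0 0 0 -0.09 -1;0 0 0 0 0 -0.12 -1;0 0 0 0 0 -0.147 -1;0 0 0 0 0 -0.147 -1;0 0 0 0 0 -0.147 -1'; python3 m.py
```

```text
tcp_rot: [3.14, -0.001, 0.282]
time: 13.38
tool_pos: [501.4, -158.3, 68.7]
tcp_rot: [3.14, -0.0, 0.739]
contact_force: [3.1, -4.3, -4.2]
grip_width: 15.7
finger_force: 30.0
mean [-0.79  -0.413  0.113  3.826 -4.124 -3.694 42.331] sd mz 0.019
```

```bash
python3 -m handwheel '0 0 0 0 0 0 0.3;0 0 0 0 0 0 1;0 0 0 0 0 0 1;0 0 0 0 0 0 1;0 0 0 0 0 0 1;0 0 0 0 0 0 1;0 0 0 0 0 0 1;0 0 0 0 0 0 1'|tail -2;python3 -m handwheel '0 0 -0.3 0 0 0 1;0 0 -0.6 0 0 0 1;0 0 -1 0 0 0 1;0 0 -1 0 0 0 1;0 0 -1 0 0 0 1'; python3 m.py
python3 -m handwheel '-1 0 -1 0 0 0 1;-1 0 -1 0 0 0 1;-1 0 -1 0 0 0 1;-1 0 -1 0 0 0 1;-1 0 -1 0 0 0 1'
python3 - <<'E'
from h import *
c=viewer.capture("top"); f=c["frame"]
cv2.imwrite("pics/dial3.png",cv2.resize(f[236:286,371:436],None,fx=10,fy=10,interpolation=cv2.INTER_CUBIC)[:,:,::-1])
c2=viewer.capture("scene");f=c2["frame"]
cv2.imwrite("pics/dial4.png",cv2.resize(f[136:186,206:276],None,fx=10,fy=10,interpolation=cv2.INTER_CUBIC)[:,:,::-1])
E
```

```text
grip_width: 64.5
finger_force: 0.0
time: 14.67
tool_pos: [502.2, -158.5, 171.0]
tcp_rot: [3.137, -0.002, 0.74]
contact_force: [0.5, 1.4, -0.7]
grip_width: 91.2
finger_force: 0.0
mean [-9.6000e-02  1.1500e-01  1.0000e-03 -6.7900e-01 -1.8300e-01 -5.1300e-01
  4.2409e+01] sd mz 0.025
time: 15.28
tool_pos: [426.5, -227.5, 270.7]
tcp_rot: [3.138, -0.0, 0.737]
contact_force: [1.1, -0.2, 0.4]
grip_width: 91.7
finger_force: 0.0
```

View pics/dial3.png

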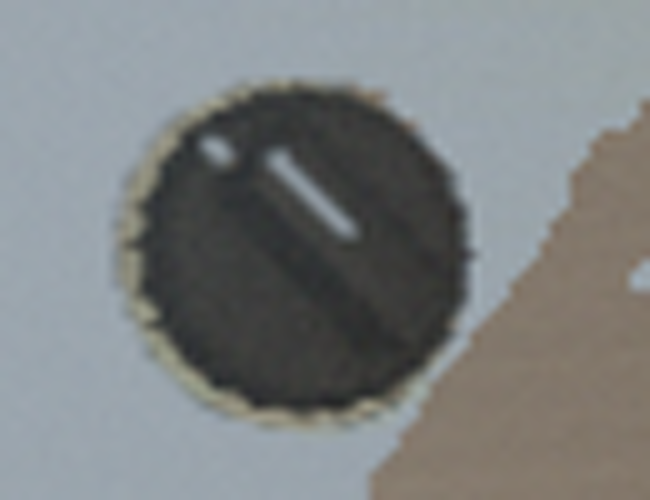

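View pics/dial4.png

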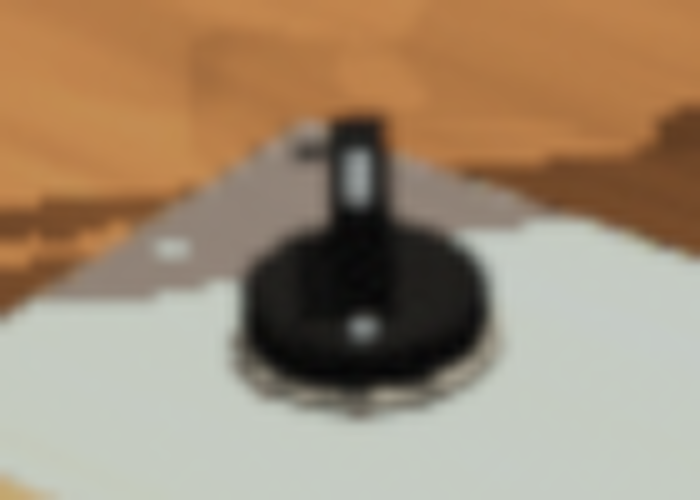

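The dial's line now runs from (268,155) to (350,235) in the crop. That is about 3° anticlockwise of its starting direction, so I'll measure the angle and check the bystanders before handing in.

```bash
python3 - <<'E'
from h import *
c=viewer.capture("top")
for p in("pics/dial1.png","pics/dial3.png"):
    g=cv2.imread(p,0).astype(float)
    s=g[130:255,245:375]; w=np.clip(s-95,0,None); 
    n,l,st,_=cv2.connectedComponentsWithStats((s>100).astype(np.uint8)); k=1+st[1:,4].argmax()
    ys,xs=np.where(l==k); P=np.c_[xs,ys].astype(np.float32); vx,vy,x0,y0=cv2.fitLine(P,cv2.DIST_L2,0,.01,.01).ravel()
    if vy>0: vx,vy=-vx,-vy
    q=np.array([[x0+245,y0+130]]); a=np.r_[q,q+40*np.array([[vx,vy]])]/10-0.45+[371,236]
    r=ray(c,a,97); d=r[1]-r[0]; print(p,len(P),r[0],np.degrees(np.arctan2(d[1],d[0])))
for t,z in(("nut",50),("wrench",3),("push_block",50)):
    print(t,[(x["score"],np.round(x["centre"])) for x in viewer.recognise(t,c)[:2]])
o=bot.get_obs(); print(o["time"])
E
```

```text
pics/dial1.png 2085 [ 509.21869456 -151.43003194   97.        ] 40.669084118332265
pics/dial3.png 2136 [ 508.90442182 -150.77588357   97.        ] 45.062617606622794
nut [(0.65, array([342., 287.]))]
wrench [(0.82, array([220., 265.]))]
push_block [(0.69, array([476., 213.]))]
15.5833
```

```bash
python3 -c "
from plant import bot
print(bot.close_job())"
```

```text
the job is handed in; nothing more can be done
None
```

The job is handed in, but the verdict was not shown to me: I turned the dial clockwise to its hard stop (about 0.3 N m), turned it back four clicks and released it. It rests an estimated 60–62° from the stop by camera (64° at worst, limit about 66°), and the arm never went near the nut, wrench or push block.

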